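# Fit cast lids to the valve cartons and press them home

## Task

The new lids for the spare valve cartons are ready: lift every one out of the open mould, take also the one lying loose on the cork, and set each on a carton of the plywood stand that has no lid yet (one carton may stay open for want of a lid). Press every lid, including the two that already stand proud on their cartons, straight down until it is fully home, its flange lying on the carton's rim all round. Do not push or knock over the brass tube shield or the lamp cover.

Things in the scene. Friction and masses are not known exactly. Their poses are not given: they have to be found in the camera images.
- stand: Birch plywood slotted stand, 200 mm (x) by 310 mm (y), 59 mm tall, fixed, yaw varies; six square slots, two by three at 90 mm pitch, each holding a carton upright. Origin: centre of its underside, z up.
- mould: Lower half of an aluminium lid mould, 214 x 214 x 40 mm tall, fixed, yaw varies. Four square cavities at x, y = +-48 mm in its frame, 60 mm wide, with a recess 76 mm wide, 6 mm deep for the flange: a lid lies with its flange top level with the mould's face, only its rib above. Two guide pins (12 mm) stand 14 mm above two opposite corners. Origin: centre of its underside, z up.
- lid1: Tan cast lid, 55 to 95 g: flange 70 x 70 x 6 mm; square plug below, 55 mm wide, 24 mm deep (lowest 6 mm only 49 mm wide); on top a centred grip rib 50 mm long (along x), 14 wide, 26 tall, its top 32 mm above the origin. Origin: centre of the flange's underside, z up. Fits any carton in any quarter turn. Lies in a cavity of the mould; may be absent.
- lid2: A lid like lid1, in another cavity of the mould; may be absent.
- lid3: A lid like lid1, in another cavity of the mould; may be absent.
- lid4: A lid like lid1, in another cavity of the mould; may be absent.
- lid5: A lid like lid1, always present: already set on one of the cartons at the start but not pressed home, so it stands 12 mm proud of the rim.
- lid6: A lid like lid1, always present: already set on one of the cartons at the start but not pressed home, so it stands 7 mm proud of the rim.
- lid7: A lid like lid1, always present: already taken out of the mould and standing upright on its plug on the cork, loose, with its origin 27 mm above the work surface.
- carton1: Tan bakelite valve carton, open square box 70 x 70 x 100 mm tall, walls 5 mm, mouth 60 mm, fixed upright in a slot of the stand, rim 115 mm above the work surface; a valve inside. A lid set on it, square, rests on the brass ring in its mouth, 12 mm proud. Fully home, the flange lies on the rim and the lid's origin is 100 mm above the carton's. Origin: centre of its underside, z up.
- ring1 (a joint): Stiff brass retaining ring in the mouth of carton1, which the lid drives down to steady the valve: how far it has been pushed, m. 0: ring 12 mm below the rim; 0.012: lid fully home. It gives at about 9 N and stays where it is pushed; nothing latches the lid, which lifts off freely.
- carton2: A carton like carton1, in another slot of the stand.
- ring2 (a joint): The same ring in carton2.
- carton3: A carton like carton1, in another slot of the stand.
- ring3 (a joint): The same ring in carton3.
- carton4: A carton like carton1, in another slot of the stand.
- ring4 (a joint): The same ring in carton4.
- carton5: A carton like carton1, in another slot of the stand.
- ring5 (a joint): The same ring in carton5.
- carton6: A carton like carton1, in another slot of the stand.
- ring6 (a joint): The same ring in carton6.
- shield: Brass tube shield standing on the cork, loose, 44 mm diameter, 92 mm tall; a bystander. Origin: centre of its underside.
- lamp_cover: Clear acrylic domed lamp cover standing on the cork, loose, 52 mm diameter, 50 mm tall; a bystander. Origin: centre of its underside.
Mind the look-alikes: they are no part of the job. What is shaped like the lid1 but purple is not meant.

How it is judged (in metres and radians):
At the end, for the whole second after the job is handed in: Every lid present sits on a carton of its own, centred within 6 mm, its flange within 3.5 mm of the rim, level within 0.06 rad, and at rest (((horizontal distance between lid1 and carton1 below 0.006 m and z of lid1 in the frame of carton1 between 0.096 and 0.1035 m) or (horizontal distance between lid1 and carton2 below 0.006 m and z of lid1 in the frame of carton2 between 0.096 and 0.1035 m) or (horizontal distance between lid1 and carton3 below 0.006 m and z of lid1 in the frame of carton3 between 0.096 and 0.1035 m) or (horizontal distance between lid1 and carton4 below 0.006 m and z of lid1 in the frame of carton4 between 0.096 and 0.1035 m) or (horizontal distance between lid1 and carton5 below 0.006 m and z of lid1 in the frame of carton5 between 0.096 and 0.1035 m) or (horizontal distance between lid1 and carton6 below 0.006 m and z of lid1 in the frame of carton6 between 0.096 and 0.1035 m)) and ((horizontal distance between lid2 and carton1 below 0.006 m and z of lid2 in the frame of carton1 between 0.096 and 0.1035 m) or (horizontal distance between lid2 and carton2 below 0.006 m and z of lid2 in the frame of carton2 between 0.096 and 0.1035 m) or (horizontal distance between lid2 and carton3 below 0.006 m and z of lid2 in the frame of carton3 between 0.096 and 0.1035 m) or (horizontal distance between lid2 and carton4 below 0.006 m and z of lid2 in the frame of carton4 between 0.096 and 0.1035 m) or (horizontal distance between lid2 and carton5 below 0.006 m and z of lid2 in the frame of carton5 between 0.096 and 0.1035 m) or (horizontal distance between lid2 and carton6 below 0.006 m and z of lid2 in the frame of carton6 between 0.096 and 0.1035 m)) and ((horizontal distance between lid3 and carton1 below 0.006 m and z of lid3 in the frame of carton1 between 0.096 and 0.1035 m) or (horizontal distance between lid3 and carton2 below 0.006 m and z of lid3 in the frame of carton2 between 0.096 and 0.1035 m) or (horizontal distance between lid3 and carton3 below 0.006 m and z of lid3 in the frame of carton3 between 0.096 and 0.1035 m) or (horizontal distance between lid3 and carton4 below 0.006 m and z of lid3 in the frame of carton4 between 0.096 and 0.1035 m) or (horizontal distance between lid3 and carton5 below 0.006 m and z of lid3 in the frame of carton5 between 0.096 and 0.1035 m) or (horizontal distance between lid3 and carton6 below 0.006 m and z of lid3 in the frame of carton6 between 0.096 and 0.1035 m)) and ((horizontal distance between lid4 and carton1 below 0.006 m and z of lid4 in the frame of carton1 between 0.096 and 0.1035 m) or (horizontal distance between lid4 and carton2 below 0.006 m and z of lid4 in the frame of carton2 between 0.096 and 0.1035 m) or (horizontal distance between lid4 and carton3 below 0.006 m and z of lid4 in the frame of carton3 between 0.096 and 0.1035 m) or (horizontal distance between lid4 and carton4 below 0.006 m and z of lid4 in the frame of carton4 between 0.096 and 0.1035 m) or (horizontal distance between lid4 and carton5 below 0.006 m and z of lid4 in the frame of carton5 between 0.096 and 0.1035 m) or (horizontal distance between lid4 and carton6 below 0.006 m and z of lid4 in the frame of carton6 between 0.096 and 0.1035 m)) and ((horizontal distance between lid5 and carton1 below 0.006 m and z of lid5 in the frame of carton1 between 0.096 and 0.1035 m) or (horizontal distance between lid5 and carton2 below 0.006 m and z of lid5 in the frame of carton2 between 0.096 and 0.1035 m) or (horizontal distance between lid5 and carton3 below 0.006 m and z of lid5 in the frame of carton3 between 0.096 and 0.1035 m) or (horizontal distance between lid5 and carton4 below 0.006 m and z of lid5 in the frame of carton4 between 0.096 and 0.1035 m) or (horizontal distance between lid5 and carton5 below 0.006 m and z of lid5 in the frame of carton5 between 0.096 and 0.1035 m) or (horizontal distance between lid5 and carton6 below 0.006 m and z of lid5 in the frame of carton6 between 0.096 and 0.1035 m)) and ((horizontal distance between lid6 and carton1 below 0.006 m and z of lid6 in the frame of carton1 between 0.096 and 0.1035 m) or (horizontal distance between lid6 and carton2 below 0.006 m and z of lid6 in the frame of carton2 between 0.096 and 0.1035 m) or (horizontal distance between lid6 and carton3 below 0.006 m and z of lid6 in the frame of carton3 between 0.096 and 0.1035 m) or (horizontal distance between lid6 and carton4 below 0.006 m and z of lid6 in the frame of carton4 between 0.096 and 0.1035 m) or (horizontal distance between lid6 and carton5 below 0.006 m and z of lid6 in the frame of carton5 between 0.096 and 0.1035 m) or (horizontal distance between lid6 and carton6 below 0.006 m and z of lid6 in the frame of carton6 between 0.096 and 0.1035 m)) and ((horizontal distance between lid7 and carton1 below 0.006 m and z of lid7 in the frame of carton1 between 0.096 and 0.1035 m) or (horizontal distance between lid7 and carton2 below 0.006 m and z of lid7 in the frame of carton2 between 0.096 and 0.1035 m) or (horizontal distance between lid7 and carton3 below 0.006 m and z of lid7 in the frame of carton3 between 0.096 and 0.1035 m) or (horizontal distance between lid7 and carton4 below 0.006 m and z of lid7 in the frame of carton4 between 0.096 and 0.1035 m) or (horizontal distance between lid7 and carton5 below 0.006 m and z of lid7 in the frame of carton5 between 0.096 and 0.1035 m) or (horizontal distance between lid7 and carton6 below 0.006 m and z of lid7 in the frame of carton6 between 0.096 and 0.1035 m)) and angle between each of lid1, lid2, lid3, lid4, lid5, lid6, lid7's own z axis and vertical below 0.06 rad and linear speed of each of lid1, lid2, lid3, lid4, lid5, lid6, lid7 below 0.02 m/s); the robot touches nothing.
It fails at once if the brass tube shield or the lamp cover is pushed more than 30 mm or knocked over (distance of any of shield, lamp_cover from where it was at the start of the episode above 0.03 m or angle between any of shield, lamp_cover's own z axis and vertical above 0.5 rad).
Of lid1, lid2, lid3, lid4 only 2 to 3 are there at a start; the rules pass over those that are not, and their reading is None.
At some moment in a run one of lid7 may be knocked a few centimetres aside while the robot is not near it.
Once in a run the grip may slacken for a moment while it holds something.
It also fails if it takes over 210 s, if anything falls off the work surface, if the arm or the gripper's body presses on something with over 40 N, if the wrist force passes 120 N, or if a joint passes its speed limit or range.

## Robot

A 6-joint arm with a two-finger parallel gripper is mounted at the origin on the work surface. World frame = base frame: x ahead of the robot, y to its left, z up, the work surface at z = 0. Lengths are in m, angles in degrees, forces in N, time in s.
With the tool pointing down it reaches from about 0.375 to 0.975 m from the base axis. Payload 3.8 kg.
Tool frame: the origin (TCP) lies at the very end of the fingers, on their centre line; the grasp point (between the pads) lies 19 mm behind it; z points along the fingers, y is the direction in which the jaws open and shut (so a half turn about z gives the same grasp; the last joint's range is limited). The gripper opens to 85 mm and grips with 20 to 120 N. Pads are 22 mm wide; open, the fingers measure 114 mm over their backs; the gripper's body (76 mm by 85 mm) begins 54 mm behind the grasp point. The pads swing forward as they close: fully open they stand 13 mm farther back than shut.
Start: joints at [71.568, 15.12, 91.902, -0, 72.978, -2.114], TCP at [0.19, 0.648, 0.231] pointing down, gripper open.
Joint ranges: [-150.88, 150.88], [-54.13, 125.18], [17.81, 147.31], [-75.09, 255.09], [0, 152.58], [-146.25, 146.25]. Speed limits (degrees/s): [147.25, 147.25, 180, 180, 180, 180].

## Interface

Orientations are given as a 3x3 rotation matrix whose columns are the frame's x, y, z axes.
In Python, from rig import manip gives the robot as it stands. Calls block until the motion is done:
- manip.reach(position, orientation): joint-space move of the TCP to a pose.
- manip.move_l(position, rot=None, v=0.15, contact_N=None): straight line of the TCP; rot=None keeps the orientation; v is the mean speed in m/s. With contact_N (N) it stops when the force on the tool has changed by that much, and returns True; else False.
- manip.set_joints(angles): joint-space move.
- manip.command_gripper(opening, force=None): finger opening in m; force is the grip in N (None keeps the last); returns when the fingers have stopped.
- manip.pause(seconds).
- manip.inverse_kinematics(position, orientation): joint angles nearest the present ones, or None.
- manip.get_state(): the state.
- manip.capture(name): name is "side" or "top"; returns a dict with "img" (384x512x3 uint8, blue, green, red), "fx", "fy", "cx", "cy" (pixels), "T" (4x4, takes a point from camera to world coordinates). Camera axes: x right, y down, z forward; pixel columns grow to the right and rows downward; lengths in m; the calibration is good to about 2 mm. A picture is of the moment at which its call begins. There is no depth.
A pose or a line that the arm cannot do raises manip.Unreachable and nothing moves.
- manip.job_done(): hands the job in, once; it reports no verdict.
The state is a dict: "time": time; "q": joint angles; "qvel": joint speeds; "joint_torque": joint torques, N m; "eef_pos": TCP position; "eef_rot": TCP orientation; "ft_force": force on the tool from outside, world axes, zero at the start; "moment": the same for the moment, N m; "width": finger opening in m.
Only numpy, scipy, OpenCV 4.12 (cv2) and the standard library are available. Lean on these libraries where they do the work, as an engineer would, in place of code of your own. Each camera call takes 0.05 s, during which the arm holds its last target.

## Working session

There is one attempt and no reset: what is moved stays moved. The work goes in short steps, each a Python script; the robot and the scene stay as the last script left them, time stands still between calls to the robot, and variables do not carry over. Pictures are saved under pics/ and viewed, and the job is handed in when it is done.

```bash
ls; mkdir -p pics; python3 - <<'E'
from rig import manip
import cv2,numpy as np
for n in("side","top"):
    c=manip.capture(n); cv2.imwrite(f"pics/{n}0.png",c["img"]); 
    print(n,c["fx"],c["fy"],c["cx"],c["cy"]);print(np.round(c["T"],4))
    cv2.imwrite(f"pics/{n}0b.png",cv2.resize(c["img"],(800,600),interpolation=cv2.INTER_CUBIC))
s=manip.get_state();print(s["time"],s["eef_pos"],s["eef_rot"],s["width"],s["ft_force"])
E
```

```text
pics
side 361.04825000863445 361.04825000863445 254.69943506580387 192.36188360724464
[[ 0.9945 -0.0549  0.0897  0.3889]
 [-0.1051 -0.502   0.8585 -0.9548]
 [-0.0022 -0.8631 -0.505   0.6724]
 [ 0.      0.      0.      1.    ]]
top 364.5287678174199 364.5287678174199 251.62493759160125 188.13196685425328
[[ 8.1800e-02 -9.7470e-01  2.0790e-01  2.4480e-01]
 [-9.9660e-01 -7.9800e-02  1.8000e-02  2.6700e-02]
 [-9.0000e-04 -2.0870e-01 -9.7800e-01  1.2899e+00]
 [ 0.0000e+00  0.0000e+00  0.0000e+00  1.0000e+00]]
0.1 [0.18942061 0.64715565 0.23002996] [[-9.59712122e-01  2.80984264e-01 -6.96749168e-04]
 [ 2.80985109e-01  9.59710019e-01 -2.01175487e-03]
 [ 1.03405696e-04 -2.12648168e-03 -9.99997734e-01]] 0.08526053548225643 [-0.57302496  0.65446047 -0.34536085]
```

View pics/top0b.png

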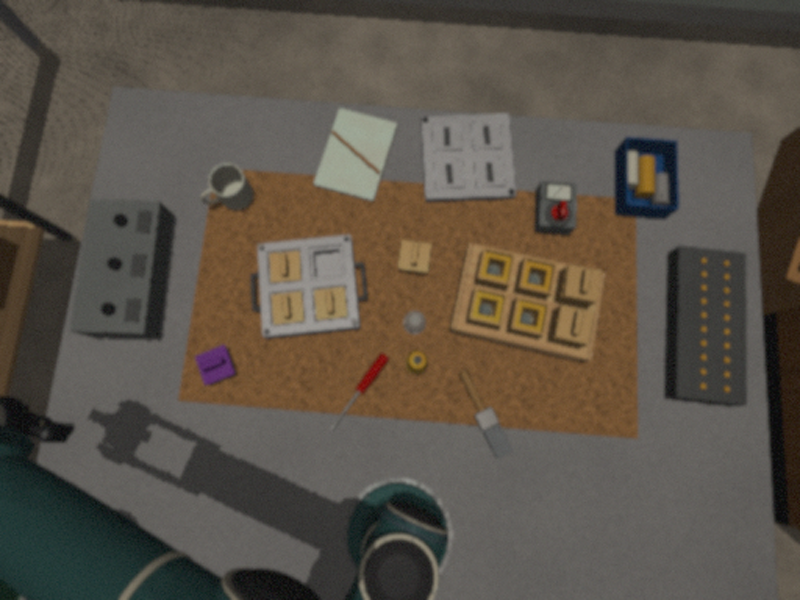

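View pics/side0b.png

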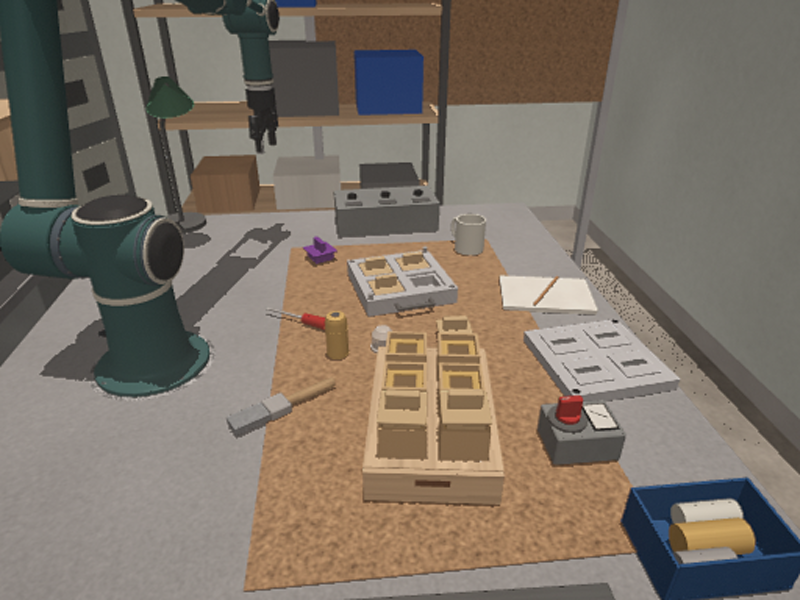

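The top view (800-wide scale) shows the mould at (307,285) with three lids and its upper-right cavity empty. The loose lid is at (415,257). The stand is at (528,302), with four open cartons and the two lidded ones at (577,285) and (572,325). The shield is at (417,361), the lamp cover at (414,321), and the purple decoy at (215,365). Next I'll crop in closer.

```bash
python3 - <<'E'
import cv2,numpy as np
t=cv2.imread("pics/top0.png")
cv2.imwrite("pics/topA.png",cv2.resize(t[150:235,280:395],None,fx=6.9,fy=6.9,interpolation=cv2.INTER_CUBIC))
cv2.imwrite("pics/topB.png",cv2.resize(t[145:220,155:285],None,fx=6.1,fy=6.1,interpolation=cv2.INTER_CUBIC))
s=cv2.imread("pics/side0.png")
cv2.imwrite("pics/sideA.png",cv2.resize(s[195:325,220:330],None,fx=4.6,fy=4.6,interpolation=cv2.INTER_CUBIC))
E
```

```text
(no output)
```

View pics/topA.png

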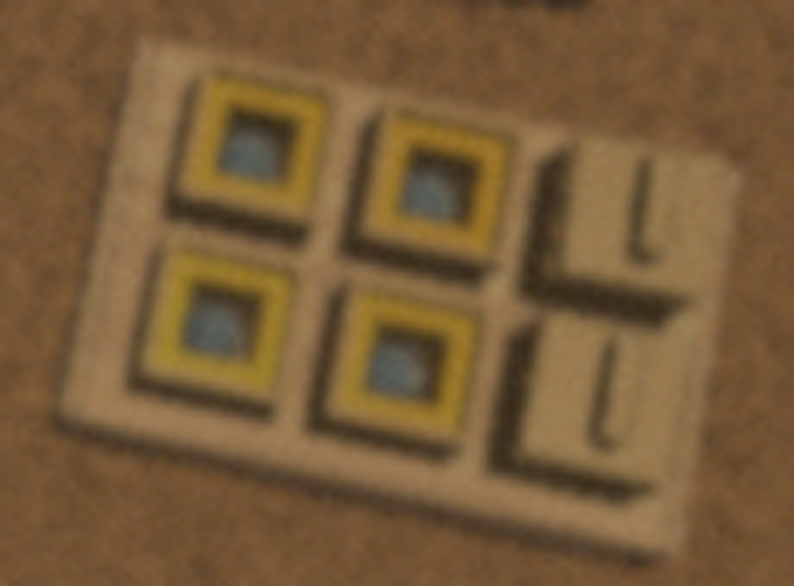

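View pics/topB.png

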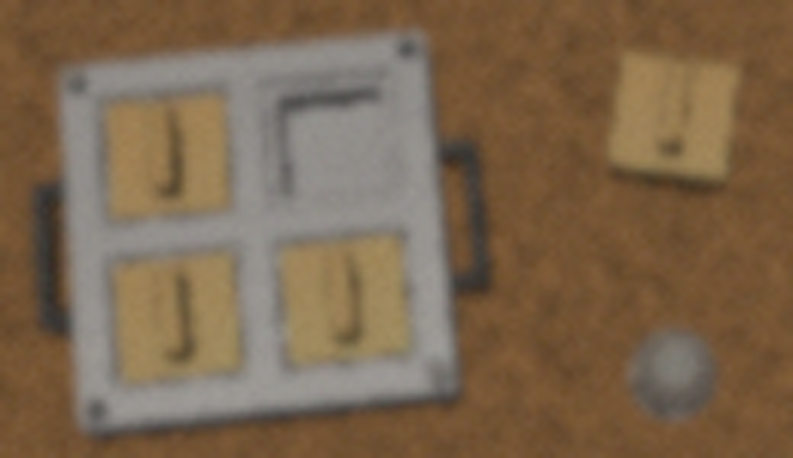

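View pics/sideA.png

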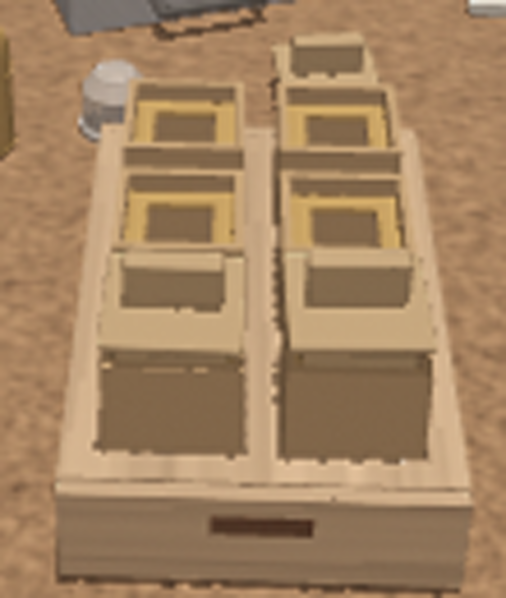

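The close-ups confirm it. The yellow rings in the four open cartons segment well, the three mould lids and the loose lid have their ribs roughly along world x, and the two lids on the stand stand proud. Now I'll measure.

```bash
cat > h.py <<'E'
import cv2,numpy as np
from rig import manip
def ray(c,uv):
    uv=np.atleast_2d(uv).astype(float)
    d=np.c_[(uv[:,0]-c["cx"])/c["fx"],(uv[:,1]-c["cy"])/c["fy"],np.ones(len(uv))]@c["T"][:3,:3].T
    return c["T"][:3,3],d
def onz(c,uv,z):
    o,d=ray(c,uv); s=(z-o[2])/d[:,2]; return (o+s[:,None]*d)[:,:2]
def proj(c,p):
    p=np.atleast_2d(p); q=(p-c["T"][:3,3])@c["T"][:3,:3]
    return np.c_[q[:,0]/q[:,2]*c["fx"]+c["cx"],q[:,1]/q[:,2]*c["fy"]+c["cy"]]
def blobs(c,lo,hi,z,amin,amax,K=4,close=0):
    """HSV mask at KX upsampling -> list of (xy centre, sides m, yaw deg, pixel centre, corners)"""
    im=cv2.resize(c["img"],None,fx=K,fy=K,interpolation=cv2.INTER_CUBIC)
    m=cv2.inRange(cv2.cvtColor(cv2.GaussianBlur(im,(5,5),0),cv2.COLOR_BGR2HSV),lo,hi)
    m=cv2.morphologyEx(m,cv2.MORPH_OPEN,np.ones((5,5)))
    if close: m=cv2.morphologyEx(m,cv2.MORPH_CLOSE,np.ones((close,close)))
    out=[]
    for k in cv2.findContours(m,cv2.RETR_EXTERNAL,cv2.CHAIN_APPROX_NONE)[0]:
        p=(k[:,0,:]+0.5)/K-0.5
        w=onz(c,p,z).astype(np.float32)
        (ce,sz,an)=cv2.minAreaRect(w)
        if amin<sz[0]*sz[1]<amax: out.append((np.array(ce),np.array(sz),(an+45)%90-45,p.mean(0)))
    return out,m
E
python3 - <<'E'
from h import *
c=manip.capture("top")
hsv=cv2.cvtColor(c["img"],cv2.COLOR_BGR2HSV)
# sample colours
for n,(u,v) in dict(ring=(300,197-20),lidm=(175+3,165+8),lid7=(262,162),cork=(240,220),alu=(192,183),carton_lid=(366,205)).items():
    print(n,u,v,hsv[v-1:v+2,u-1:u+2].reshape(-1,3).tolist()[:5])
print("ring")
r,m=blobs(c,(19,150,90),(32,255,255),0.103,.0015,.006)
for b in r: print(np.round(b[0],4),np.round(b[1],4),round(b[2],1),b[3].round(1))
print("lids mould plane")
r,m=blobs(c,(14,85,105),(30,255,255),0.04,.0025,.009)
for b in r: print(np.round(b[0],4),np.round(b[1],4),round(b[2],1),b[3].round(1))
cv2.imwrite("pics/m1.png",cv2.resize(m,(800,600)))
E
```

```text
ring 300 177 [[17, 117, 146], [15, 121, 148], [17, 120, 149], [16, 117, 146], [16, 121, 148]]
lidm 178 173 [[18, 121, 158], [18, 116, 154], [17, 121, 150], [18, 120, 159], [18, 119, 152]]
lid7 262 162 [[18, 118, 158], [18, 121, 156], [18, 120, 149], [17, 119, 158], [19, 115, 153]]
cork 240 220 [[16, 146, 119], [16, 148, 114], [15, 142, 115], [15, 148, 121], [15, 143, 118]]
alu 192 183 [[11, 14, 151], [11, 13, 153], [17, 12, 149], [21, 12, 148], [21, 12, 147]]
carton_lid 366 205 [[17, 118, 145], [18, 118, 121], [17, 120, 96], [17, 119, 143], [17, 118, 115]]
ring
[ 0.3608 -0.0096] [0.0381 0.0414] 4.4 [266.2 230.3]
[ 0.4744 -0.2426] [0.0613 0.0607] -7.3 [338.9 201.9]
[ 0.4878 -0.1531] [0.0602 0.0604] -8.6 [312.  195.7]
[ 0.564  -0.2558] [0.0613 0.0597] -8.1 [343.6 176.1]
[ 0.5773 -0.1659] [0.0614 0.0601] -8.8 [317.1 170. ]
[ 0.8163 -0.4895] [0.0354 0.0858] -0.4 [413.2 111.7]
lids mould plane
[ 0.8492 -0.5178] [0.0914 0.0395] 2.2 [413.4 111. ]
```

View pics/m1.png

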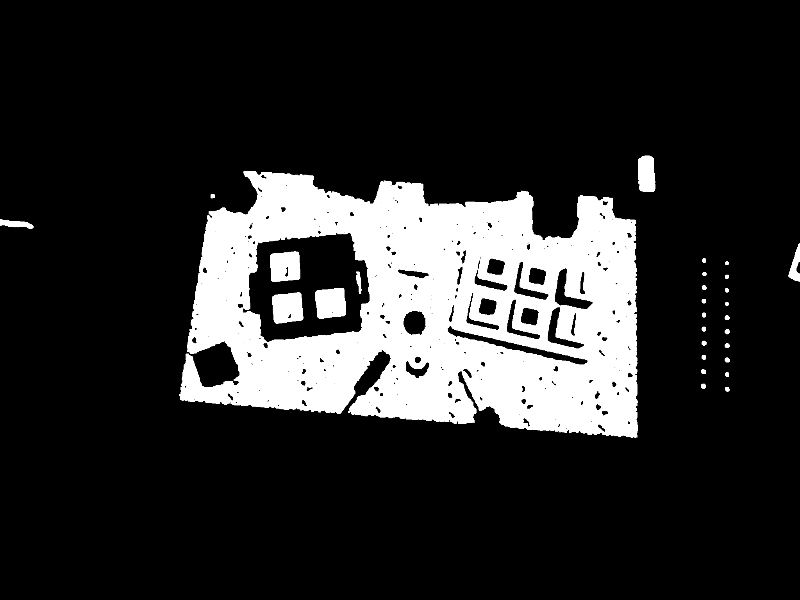

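```bash
python3 - <<'E'
from h import *
c=manip.capture("top")
print("lids: z=.04")
r,m=blobs(c,(12,80,128),(24,134,255),0.04,.003,.008)
for b in r: print(np.round(b[0],4),np.round(b[1],4),round(b[2],1),b[3].round(1))
cv2.imwrite("pics/m2.png",cv2.resize(m,(800,600)))
print("alu")
r,ma=blobs(c,(0,0,115),(180,45,255),0.04,.03,.06,close=41)
for b in r: print(np.round(b[0],4),np.round(b[1],4),round(b[2],1),b[3].round(1))
s=manip.capture("side")
hs=cv2.cvtColor(s["img"],cv2.COLOR_BGR2HSV)
print("side ring")
r,mm=blobs(s,(18,125,120),(32,255,255),0.103,.0008,.006)
for b in r: print(np.round(b[0],4),np.round(b[1],4),round(b[2],1),b[3].round(1))
cv2.imwrite("pics/m3.png",cv2.resize(mm,(800,600)))
E
```

```text
lids: z=.04
[0.4616 0.2838] [0.0679 0.0681] 12.0 [183.6 196.6]
[0.4795 0.1893] [0.0673 0.0678] 10.7 [211.2 193.6]
[0.5557 0.3008] [0.069  0.0682] 10.2 [182.  170.2]
[0.605  0.0095] [0.0739 0.0703] -3.3 [264.9 163.1]
alu
[0.5176 0.2454] [0.2146 0.2166] 10.8 [195.9 182.4]
[ 0.8624 -0.0983] [0.2114 0.2147] 6.7 [299.2  99.5]
[0.8459 0.1681] [0.1515 0.211 ] -11.6 [227.1  97.9]
side ring
[ 0.8042 -0.5642] [0.0429 0.0866] -6.1 [459.2 342.4]
[ 0.5645 -0.2459] [0.0425 0.0577] -9.6 [294.8 241.2]
[ 0.474  -0.2327] [0.042  0.0584] -8.2 [258.8 240.4]
[ 0.578  -0.1557] [0.0395 0.057 ] -8.6 [293.1 220.6]
[ 0.4873 -0.142 ] [0.0388 0.0577] -8.1 [259.7 219.9]
[ 0.3636 -0.0428] [0.0459 0.0334] -1.3 [213.4 204. ]
```

View pics/m2.png

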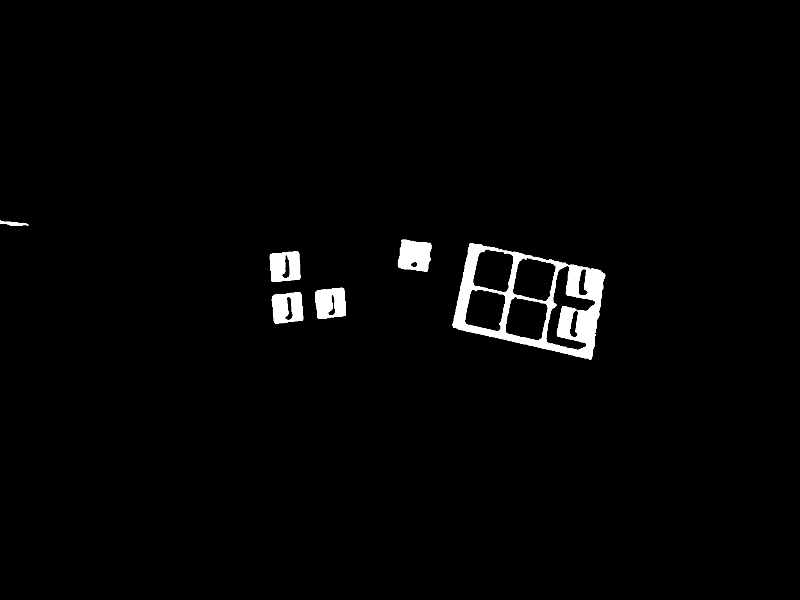

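View pics/m3.png

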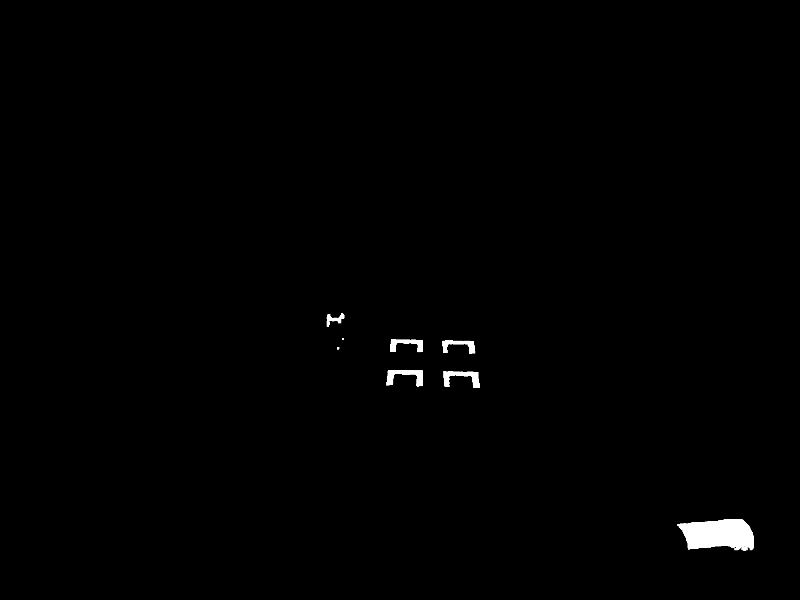

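Checks so far:
- **Rings:** the ring pitch is 90.5 mm, and top and side views agree within 1 mm.
- **Mould lids:** 96 mm apart, matching the mould outline.

Next are the two views of the loose lid and the proud lids.

```bash
cat >> h.py <<'E'
SC=np.array([0.5258,-0.2040]); SY=np.radians(-8.4)
def Rz2(a): return np.array([[np.cos(a),-np.sin(a)],[np.sin(a),np.cos(a)]])
CART={(i,j):SC+Rz2(SY)@np.array([0.045*i,0.045+0.09*j]) - Rz2(SY)@np.array([0,0.0]) for i in(-1,1) for j in(0,-1,-2)}
def lid7_top(c):
    r,_=blobs(c,(12,80,128),(24,134,255),0.033,.0035,.0075)
    return r
E
python3 - <<'E'
from h import *
for k,v in CART.items(): print(k,v.round(4))
c=manip.capture("top"); s=manip.capture("side")
for b in lid7_top(c): print("top",b[0].round(4),b[1].round(4),round(b[2],1),b[3].round(1))
hs=cv2.cvtColor(s["img"],cv2.COLOR_BGR2HSV)
p=proj(s,[[.605,.01,.033]])[0];print(p)
u,v=p.round().astype(int)
cv2.imwrite("pics/s7.png",cv2.resize(s["img"][v-25:v+25,u-30:u+30],None,fx=12,fy=12,interpolation=cv2.INTER_NEAREST)); print(u-30,v-25)
# overlay of predicted rims/flanges
for n,cc in(("top",c),("side",s)):
    K=1;im=cv2.resize(cc["img"],None,fx=4,fy=4,interpolation=cv2.INTER_CUBIC)
    for k,v in CART.items():
        z=.115 if k[1]>-2 else .13
        q=np.array([[1,1],[1,-1],[-1,-1],[-1,1]])*.035@Rz2(SY).T+v
        pp=(proj(cc,np.c_[q,np.full(4,z)])+.5)*4-.5
        cv2.polylines(im,[pp.round().astype(int)],True,(0,0,255),1)
    x0,y0,x1,y1=(280,150,395,235) if n=="top" else (220,195,330,325)
    cv2.imwrite(f"pics/ov_{n}.png",im[y0*4:y1*4,x0*4:x1*4])
E
```

```text
(-1, 0) [ 0.4879 -0.1529]
(-1, -1) [ 0.4747 -0.2419]
(-1, -2) [ 0.4616 -0.331 ]
(1, 0) [ 0.5769 -0.1661]
(1, -1) [ 0.5637 -0.2551]
(1, -2) [ 0.5506 -0.3441]
top [0.4623 0.2853] [0.0682 0.0679] 10.5 [183.6 196.6]
top [0.481  0.1904] [0.0676 0.0683] 11.0 [211.1 193.6]
top [0.5575 0.3023] [0.0696 0.0686] 10.5 [182.  170.1]
top [0.6072 0.0098] [0.0734 0.0706] -2.8 [265. 163.]
[290.12039093 209.55736401]
260 185
```

View pics/s7.png

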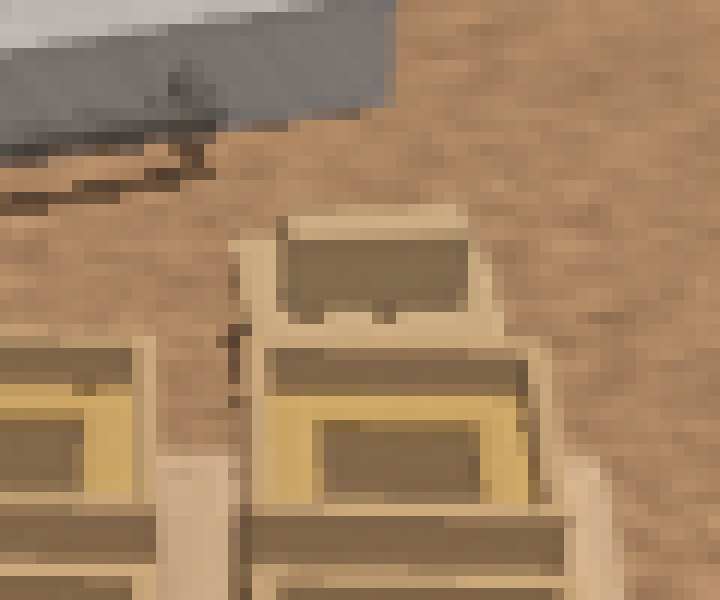

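View pics/ov_top.png

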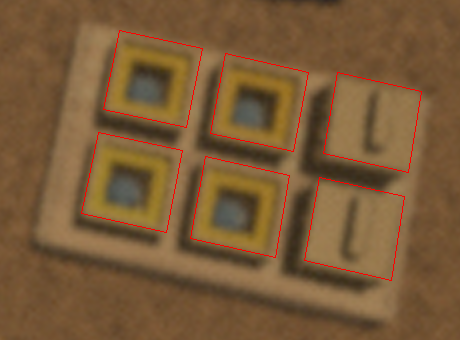

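View pics/ov_side.png

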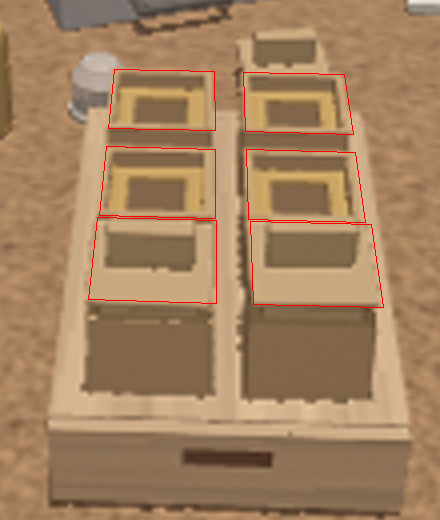

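```bash
python3 - <<'E'
from h import *
s=manip.capture("side")
print(onz(s,[[283.4,204.5],[298.5,204.5],[290.95,204.5],[283.6,202.6]],.059))
# flange corner: left edge at rows 240 -> (229..), right edge (490,260)-(503,335)
print(onz(s,[[278.8,204.5],[301.5,212.0],[300.2,206]],.033))
E
```

```text
[[ 5.80547132e-01  2.11274630e-03]
 [ 6.28271399e-01 -3.09857627e-03]
 [ 6.04411283e-01 -4.93135313e-04]
 [ 5.83163441e-01  1.33101703e-02]]
[[ 0.57351201  0.04432693]
 [ 0.63855374 -0.00809261]
 [ 0.64204427  0.02753815]]
```

Both views put the loose lid at about (0.606, 0.008), yaw −3°, rib along x. The carton overlay fits within about 1 mm. I'll pick the loose lid first.

```bash
cat >> h.py <<'E'
def R(yaw):
    y=np.array([-np.sin(yaw),np.cos(yaw),0]);z=np.array([0,0,-1.]);return np.c_[np.cross(y,z),y,z]
ZT=0.23
def rep(tag):
    s=manip.get_state(); print(tag,"t%.1f"%s["time"],"tcp",np.round(s["eef_pos"],4),"w %.4f"%s["width"],"F",np.round(s["ft_force"],1)); return s
def pick(xy,yaw,ftop,h=0.004,opening=0.045,grip=60):
    """ftop: height of the flange's top"""
    manip.reach([*xy,ZT],R(yaw)); manip.command_gripper(opening,grip)
    manip.move_l([*xy,ftop+0.05],v=0.2)
    hit=manip.move_l([*xy,ftop+h],v=0.06,contact_N=8); 
    s=rep("down hit=%s"%hit)
    manip.command_gripper(0.0,grip); s=rep("gripped")
def lift():
    p=manip.get_state()["eef_pos"]; manip.move_l([p[0],p[1],ftz(p)],v=0.12); return rep("lifted")
def ftz(p): return ZT
def press(xy,h,N=30,target=0.113):
    hit=manip.move_l([*xy,target+0.006+h],v=0.03,contact_N=N); s=rep("pressed hit=%s"%hit)
    print("  lid origin z if no slip: %.4f"%(s["eef_pos"][2]-0.006-h)); return s
E
python3 - <<'E'
from h import *
pick([.606,.008],np.radians(-3),.033)
lift()
for n in("side","top"):
    c=manip.capture(n); p=proj(c,[manip.get_state()["eef_pos"]])[0].astype(int);print(n,p)
    cv2.imwrite(f"pics/g1{n}.png",cv2.resize(c["img"][max(p[1]-50,0):p[1]+50,max(p[0]-60,0):p[0]+60],None,fx=5,fy=5,interpolation=cv2.INTER_CUBIC))
E
```

```text
down hit=False t5.4 tcp [0.6063 0.008  0.0372] w 0.0449 F [ 0.2  0.2 -0.3]
gripped t5.8 tcp [0.6065 0.0081 0.0376] w 0.0127 F [ 0.8 -0.   0.9]
lifted t7.5 tcp [0.6059 0.0081 0.2289] w 0.0126 F [ 0.3  0.2 -1.2]
side [293 154]
top [267 145]
```

View pics/g1side.png

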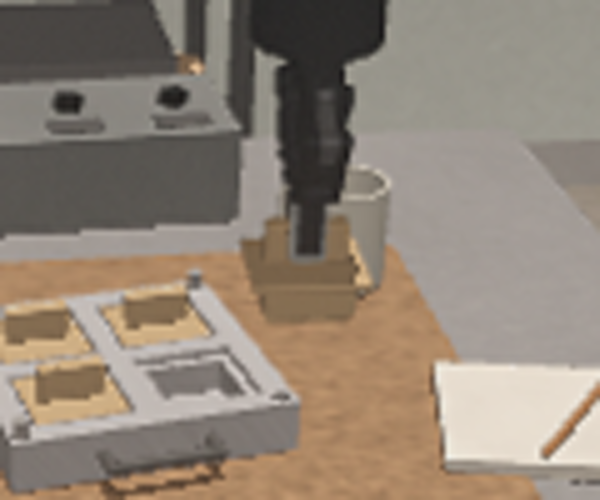

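The lid is held level, with the finger (crop x≈308) centred on the rib (265–350). I'll place it on carton (1,-1).

```bash
cat >> h.py <<'E'
def place(key,h,N=30):
    xy=CART[key]
    manip.reach([*xy,ZT],R(SY)); s=rep("over")
    if s["width"]<0.010: print("LOST"); return False
    manip.move_l([*xy,0.165],v=0.15)
    hit=manip.move_l([*xy,0.127+0.006+h+0.003],v=0.05,contact_N=6); rep("entering hit=%s"%hit)
    return hit
def release(opening=0.045):
    manip.command_gripper(opening); p=manip.get_state()["eef_pos"]; manip.move_l([p[0],p[1],ZT],v=0.2); rep("released")
E
python3 - <<'E'
from h import *
if not place((1,-1),.0046):
    press(CART[(1,-1)],.0046)
E
```

```text
over t8.7 tcp [ 0.564  -0.2542  0.2299] w 0.0129 F [ 0.7  0.2 -0.2]
entering hit=False t9.9 tcp [ 0.5636 -0.2551  0.1403] w 0.0127 F [ 0.9  0.  -0.5]
pressed hit=False t10.6 tcp [ 0.5645 -0.2554  0.1255] w 0.0125 F [-2.   1.4  6.8]
  lid origin z if no slip: 0.1149
```

```bash
python3 - <<'E'
from h import *
press(CART[(1,-1)],.0046,N=25,target=0.106)
E
```

```text
pressed hit=True t10.8 tcp [ 0.5644 -0.2554  0.1255] w 0.0129 F [-1.6  1.2  4. ]
  lid origin z if no slip: 0.1149
```

The force rises by 25 N at the height where the lid should be home. I'll release and check in both views.

```bash
cat >> h.py <<'E'
def look(tag):
    for n,(x0,y0,x1,y1) in dict(top=(150,140,395,235),side=(215,150,330,330)).items():
        c=manip.capture(n); f=3.2
        cv2.imwrite(f"pics/{tag}_{n}.png",cv2.resize(c["img"][y0:y1,x0:x1],None,fx=f,fy=f,interpolation=cv2.INTER_CUBIC))
E
python3 - <<'E'
from h import *
release()
# move to above mould lid for next pick and look
manip.reach([.4616,.2838,ZT],R(np.radians(10.8)))
look("a")
E
```

```text
released t11.9 tcp [ 0.5628 -0.2547  0.229 ] w 0.0449 F [-0.3  0.6 -0.1]
```

View pics/a_side.png

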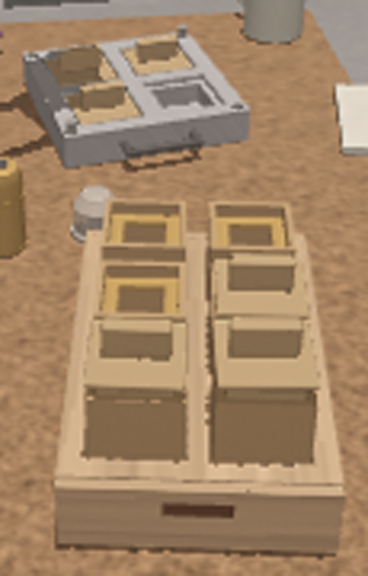

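View pics/a_top.png

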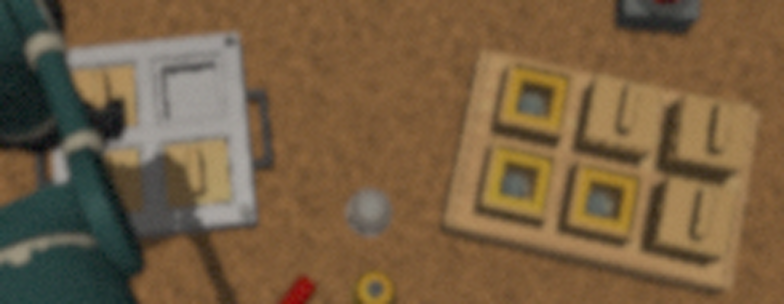

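The loose lid now sits on carton (1,-1), its rib at top-crop (625,108). Next is the mould lid at (0.4616, 0.2838).

```bash
cat >> h.py <<'E'
def press_home(key,h):
    for t in (0.112,0.106,0.100):
        s=manip.move_l([*CART[key],t+0.006+h],v=0.03,contact_N=25)
        q=rep("pressed %s %.3f"%(s,t)); z=q["eef_pos"][2]-.006-h
        print("  origin if no slip %.4f"%z)
        if s: return z
def job(xy,key,yaw=np.radians(10.8),ftop=.040):
    pick(xy,yaw,ftop); h=manip.get_state()["eef_pos"][2]-ftop; print("h",h)
    s=lift()
    if s["width"]<.01: print("LOST"); return
    if place(key,h): print("STOP early contact"); return
    press_home(key,h)
E
python3 - <<'E'
from h import *
job([.4616,.2838],(1,0))
E
```

```text
down hit=False t16.2 tcp [0.4619 0.2839 0.0442] w 0.0450 F [-0.1  0.4 -0.3]
gripped t16.6 tcp [0.4622 0.2841 0.0447] w 0.0128 F [0.2 0.2 3.2]
h 0.00469638517114504
lifted t18.3 tcp [0.4617 0.2838 0.2289] w 0.0130 F [-0.9 -1.3 -0.8]
over t20.0 tcp [ 0.577 -0.165  0.23 ] w 0.0124 F [ 0.8 -0.4 -0.3]
entering hit=False t21.2 tcp [ 0.5767 -0.1661  0.1404] w 0.0132 F [-0.4  0.1 -0.9]
pressed False 0.112 t21.9 tcp [ 0.5777 -0.1663  0.1238] w 0.0127 F [-1.2 -0.1  5. ]
  origin if no slip 0.1131
pressed True 0.106 t22.1 tcp [ 0.5778 -0.1664  0.1227] w 0.0127 F [-0.5 -0.3  3.8]
  origin if no slip 0.1120
```

```bash
python3 - <<'E'
from h import *
release()
manip.reach([.4795,.1893,ZT],R(np.radians(10.8)))
look("b")
E
```

```text
released t23.2 tcp [ 0.5765 -0.1659  0.229 ] w 0.0451 F [-0.1 -0.2 -0.2]
```

View pics/b_side.png

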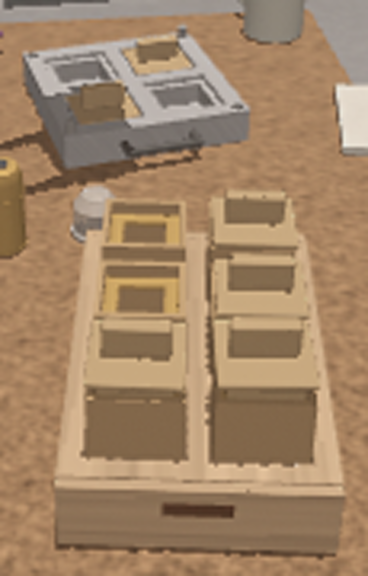

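View pics/b_top.png

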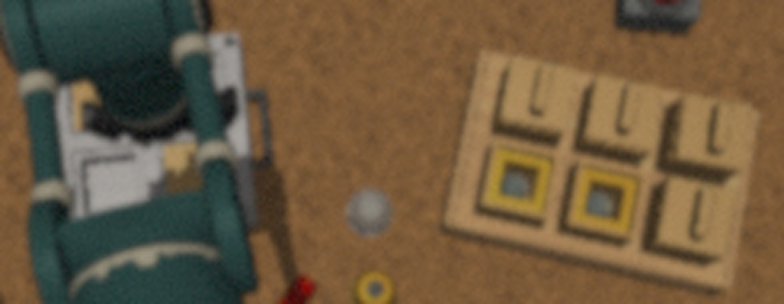

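Both are on, but the newest lid (side crop (250,225)) may still be slightly proud. I'll probe and press every rib top at the end. Now the next two.

```bash
python3 - <<'E'
from h import *
job([.4795,.1893],(-1,0))
release()
manip.reach([.5557,.3008,ZT],R(np.radians(10.8)))
look("c")
E
```

```text
down hit=False t27.0 tcp [0.4798 0.1894 0.0442] w 0.0450 F [ 1.  -0.1  0. ]
gripped t27.3 tcp [0.4802 0.1895 0.0447] w 0.0127 F [-0.1  0.2  2.7]
h 0.004692669111219294
lifted t29.0 tcp [0.4796 0.1893 0.229 ] w 0.0128 F [ 0.   0.3 -0.8]
over t30.3 tcp [ 0.488  -0.1521  0.2299] w 0.0128 F [-0.1  0.4 -0.3]
entering hit=False t31.6 tcp [ 0.4877 -0.1529  0.1404] w 0.0131 F [-0.   0.7 -0. ]
pressed False 0.112 t32.3 tcp [ 0.4886 -0.1532  0.1235] w 0.0128 F [-0.9 -0.3  6. ]
  origin if no slip 0.1128
pressed True 0.106 t32.5 tcp [ 0.4887 -0.1532  0.1227] w 0.0130 F [-1.6  0.   4.2]
  origin if no slip 0.1120
released t33.6 tcp [ 0.4875 -0.1528  0.2291] w 0.0448 F [ 0.2 -0.2 -1. ]
```

View pics/c_side.png

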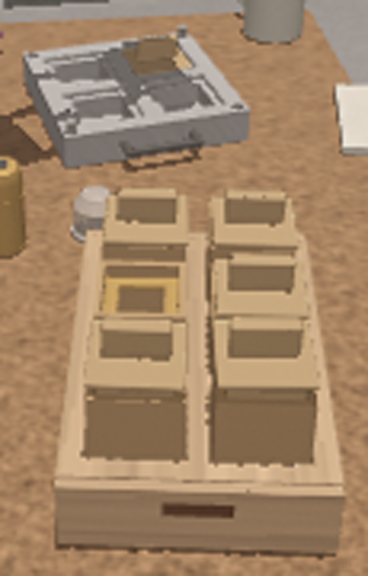

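```bash
python3 - <<'E'
from h import *
job([.5557,.3008],(-1,-1))
release()
E
```

```text
down hit=False t37.6 tcp [0.556  0.3009 0.0442] w 0.0445 F [-0.6 -0.1  0.5]
gripped t38.0 tcp [0.5563 0.3011 0.0448] w 0.0131 F [-0.1  0.5  1.8]
h 0.004778251088904499
lifted t39.7 tcp [0.5557 0.3008 0.2288] w 0.0129 F [-0.6 -0.4  0. ]
over t41.7 tcp [ 0.4752 -0.2413  0.23  ] w 0.0131 F [-0.  -0.8  0.4]
entering hit=False t42.9 tcp [ 0.4746 -0.2419  0.1405] w 0.0124 F [ 0.3 -1.  -0.8]
pressed False 0.112 t43.7 tcp [ 0.4754 -0.2423  0.1237] w 0.0127 F [-0.8 -0.3  5.9]
  origin if no slip 0.1129
pressed True 0.106 t43.9 tcp [ 0.4754 -0.2424  0.1227] w 0.0130 F [-0.2 -0.2  5.2]
  origin if no slip 0.1119
released t45.0 tcp [ 0.4744 -0.2417  0.2291] w 0.0449 F [ 0.  -0.6 -0.4]
```

All four are placed. Now I'll press each of the six with the fingers closed on the rib top. Home corresponds to a tip height of 0.147.

```bash
cat >> h.py <<'E'
def probe(key,N=22,zstop=0.143,off=(0,0)):
    xy=CART[key]+np.array(off); manip.reach([*xy,0.20],R(SY)); manip.command_gripper(0.0,60)
    hit=manip.move_l([*xy,0.185],v=0.15); b=manip.get_state()["ft_force"][2]
    hit=manip.move_l([*xy,0.150],v=0.05,contact_N=4); s=rep(f"{key} touch {hit}")
    hit=manip.move_l([*xy,zstop],v=0.02,contact_N=N); s=rep(f"{key} press {hit}")
    hit=hit or manip.move_l([*xy,zstop-.006],v=0.02,contact_N=N); s=rep(f"{key} press2 {hit}")
    manip.move_l([*xy,0.20],v=0.15)
E
python3 - <<'E'
from h import *
probe((-1,-1))
E
```

```text
(-1, -1) touch False t46.8 tcp [ 0.4749 -0.242   0.1501] w 0.0001 F [-0.2  0.3 -0.6]
(-1, -1) press True t47.1 tcp [ 0.4754 -0.2423  0.1471] w -0.0003 F [-0.5  0.1  4.1]
(-1, -1) press2 True t47.1 tcp [ 0.4754 -0.2423  0.1471] w -0.0003 F [-0.5  0.1  4.1]
```

Tip at 0.1471, so that lid is home. Now the rest.

```bash
python3 - <<'E'
from h import *
for k in((-1,0),(1,0),(1,-1)): probe(k)
probe((1,-2)); look("d")
E
```

```text
(-1, 0) touch False t49.4 tcp [ 0.488  -0.153   0.1502] w -0.0002 F [-0.4  0.2 -0.5]
(-1, 0) press True t49.7 tcp [ 0.4886 -0.1532  0.1471] w -0.0000 F [-1.4  0.4  4.9]
(-1, 0) press2 True t49.7 tcp [ 0.4886 -0.1532  0.1471] w -0.0000 F [-1.4  0.4  4.9]
(1, 0) touch False t52.0 tcp [ 0.5771 -0.1661  0.1501] w -0.0000 F [-0.3  0.7  0.1]
(1, 0) press True t52.3 tcp [ 0.5777 -0.1663  0.1471] w 0.0001 F [-0.5 -0.5  3.3]
(1, 0) press2 True t52.3 tcp [ 0.5777 -0.1663  0.1471] w 0.0001 F [-0.5 -0.5  3.3]
(1, -1) touch False t54.6 tcp [ 0.5639 -0.2552  0.1502] w -0.0001 F [-0.4  0.1  0. ]
(1, -1) press True t55.0 tcp [ 0.5644 -0.2554  0.1471] w 0.0001 F [-1.3  0.8  4.4]
(1, -1) press2 True t55.0 tcp [ 0.5644 -0.2554  0.1471] w 0.0001 F [-1.3  0.8  4.4]
(1, -2) touch True t56.9 tcp [ 0.5502 -0.3439  0.1562] w 0.0004 F [ 0.2 -0.3  0.2]
(1, -2) press True t57.6 tcp [ 0.5502 -0.3438  0.1471] w 0.0000 F [ 0.3 -0.1  3.3]
(1, -2) press2 True t57.6 tcp [ 0.5502 -0.3438  0.1471] w 0.0000 F [ 0.3 -0.1  3.3]
```

View pics/d_side.png

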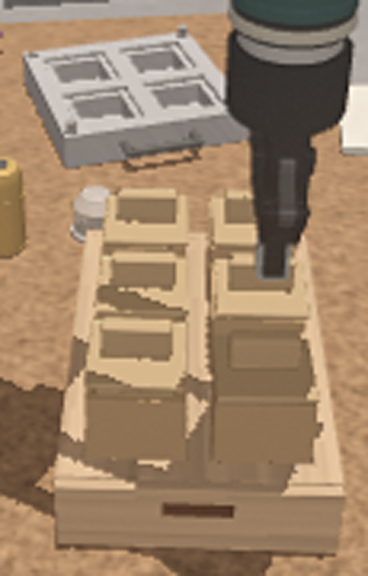

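The five lids pressed so far all stop at 0.1471. Now the last proud lid, then back off and do a final check.

```bash
python3 - <<'E'
from h import *
probe((-1,-2))
manip.reach([.45,.28,.3],R(np.radians(-10)))
look("e"); s=rep("end")
c=manip.capture("side"); cv2.imwrite("pics/e_big.png",cv2.resize(c["img"][195:325,220:330],None,fx=4.6,fy=4.6,interpolation=cv2.INTER_CUBIC))
c=manip.capture("top");im=cv2.resize(c["img"],None,fx=6,fy=6,interpolation=cv2.INTER_CUBIC)
for k,v in CART.items():
    q=np.array([[1,1],[1,-1],[-1,-1],[-1,1]])*.035@Rz2(SY).T+v
    pp=(proj(c,np.c_[q,np.full(4,.121)])+.5)*6-.5
    cv2.polylines(im,[pp.round().astype(int)],True,(0,0,255),1)
cv2.imwrite("pics/e_ov.png",im[150*6:235*6,245*6:375*6])
E
```

```text
(-1, -2) touch True t59.7 tcp [ 0.4609 -0.3305  0.1517] w -0.0002 F [-0.3 -0.9  1.9]
(-1, -2) press True t60.1 tcp [ 0.4611 -0.3306  0.1471] w -0.0001 F [-0.6  0.8  5.3]
(-1, -2) press2 True t60.1 tcp [ 0.4611 -0.3306  0.1471] w -0.0001 F [-0.6  0.8  5.3]
end t62.9 tcp [0.4504 0.2793 0.2998] w 0.0000 F [-0.8 -0.8 -0.4]
```

View pics/e_big.png

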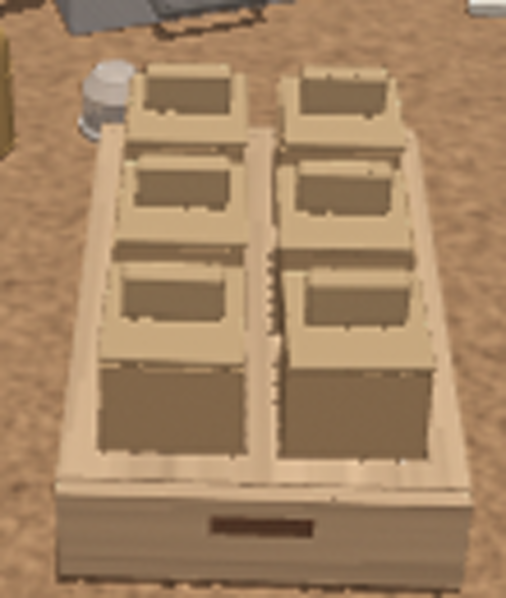

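View pics/e_ov.png

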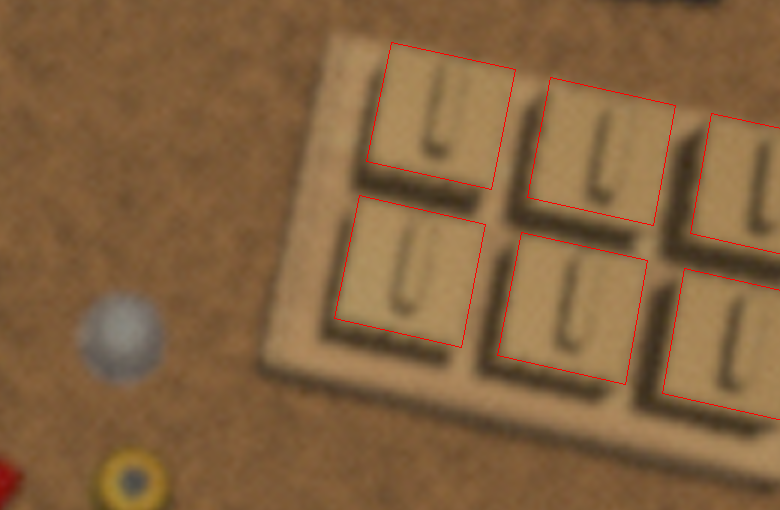

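All six flanges match the predicted outlines at home height. The lamp cover (120,338) and shield (133,482) are standing undisturbed, and the arm is clear. Handing in.

```bash
python3 -c "
from rig import manip
print(manip.job_done())"
```

```text
the job is handed in; nothing more can be done
None
```

The job is handed in: the loose lid and the three mould lids are on the four open cartons, and all six lids, including the two proud ones, are pressed home. No carton was left open, and the run took about 63 s of the 210 s allowed.

- **Home height:** pressing each rib top with closed fingers stopped at a tip height of 0.1471 m on all six lids; fully home is 0.147 m. The two proud lids were first touched at about 0.156 and 0.152 m, then driven down.
- **Position:** in the last top view, the flanges lie on the outlines predicted for home height, though the outer edges of the two end lids fall outside the crop. The side view shows no gap under any flange.
- **Bystanders:** the lamp cover stands upright in the last views and the shield shows in its place. The arm is clear and touches nothing.
- **Disagreement:** while pressing the three mould lids, the gripper height suggested a lid origin of about 0.112 m instead of 0.115 m. The likely cause is about 3 mm of slip or offset of the lid in the grip, and the later rib-top check showed all three fully home.

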